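# Contact reading on a turntable coupon

## Robot

A 6-joint arm with a two-finger parallel gripper is mounted at the origin on the work surface. World frame = base frame: x ahead of the robot, y to its left, z up, the work surface at z = 0. Lengths are in m, angles in rad, forces in N, time in s.
With the tool pointing down it reaches from about 0.325 to 0.85 m from the base axis. Payload 4.4 kg.
Tool frame: the origin (TCP) lies at the very end of the fingers, on their centre line; the grasp point (between the pads) lies 19 mm behind it; z points along the fingers, y is the direction in which the jaws open and shut (so a half turn about z gives the same grasp; the last joint's range is limited). The gripper opens to 94 mm and grips with 3 to 60 N. Pads are 16 mm wide; open, the fingers measure 119 mm over their backs; the gripper's body (75 mm by 177 mm) begins 78 mm behind the grasp point.
Start: joints at [-1.258, 0.207, 1.542, -0, 1.393, -0.15], TCP at [0.257, -0.515, 0.171] pointing down, gripper open.
Joint ranges: [-2.73, 2.73], [-0.86, 2.22], [0.23, 2.46], [-1.11, 4.25], [0.08, 2.63], [-2.82, 2.82]. Speed limits (rad/s): [2.79, 2.79, 3.14, 3.14, 3.14, 3.14].

## Interface

Orientations are given as a 3x3 rotation matrix whose columns are the frame's x, y, z axes.
In Python, from cell import get_obs, get_image, get_calibration, sign_off gives the robot as it stands. The module is installed in compiled form; this text tells all that it offers.
- The arm moves only by the shell command python3 -m crank 'ROWS' [FORCE]. ROWS is a JSON object of lists of equal length, an entry for each row: "slide": the shift along the tool's x, y, z in cm, a list of three; "twist": the turn about the tool's z in rad; "gripper": the finger opening in cm, from 0 to 9.4. In form: {"slide": [[tx, ty, tz], ...], "twist": [twist, ...], "gripper": [gripper, ...]}. A call has 1 to 12 rows; each row shifts and turns the commanded pose from where the row before left it, along the tool's axes as they then stand; what a row does not reach is not made up. A row lasts 1/10 s, in which the tool goes at most 50 mm and 8.59 degrees, less where a joint would pass 70% of its speed; a pose out of reach is approached as far as the arm can. A call with a gripper value outside its range is refused whole. The fingers move at their own pace and stop on an object; FORCE is the grip in N (left out, the last holds). Time passes only in rows, so rows that do not move let the fingers close. It gives the time, the measured TCP pose, the force and the opening at its end, in the units of the state.
- get_obs(): the state, without advancing time (a new reading comes with each control period).
- get_image(name): name is "scene" or "side" or "wrist"; returns (picture, depth): 480x640x3 uint8, blue, green, red; 480x640 float32, m along the optical axis (not along the pixel's ray), 0 where there is no reading.
- get_calibration(name): a dict with "mtx" (3x3 intrinsics, pixels), "rvec" (rotation vector, rad) and "tvec" (3), from world to camera coordinates, as OpenCV has them; the wrist camera has in their place "hand_eye" (4x4, takes a point from camera to tool coordinates, whose origin is the TCP and whose axes are the flange's). Camera axes: x right, y down, z forward; pixel columns grow to the right and rows downward; lengths in m; the calibration is good to about 2 mm. A picture is of the moment at which its call begins: read the wrist's pose just before it. get_calibration takes no time and is no camera call.
- sign_off(): hands the job in, once; it reports no verdict.
The state is a dict: "time_s": time; "joint_positions": joint angles; "joint_vel": joint speeds; "joint_efforts": joint torques, N m; "ee_pos": TCP position; "eef_rot": TCP orientation; "ft_force": force on the tool from outside, world axes, zero at the start; "moment": the same for the moment, N m; "finger_gap": finger opening in m.
Only numpy, scipy, OpenCV 4.12 (cv2) and the standard library are available. Lean on these libraries where they do the work, as an engineer would, in place of code of your own. Each camera call takes 0.05 s, during which the arm holds its last target.

## Task

Turn the specimen turntable anticlockwise by its upright peg until it meets its stop, which brings the sloping steel coupon with the black ring out from under the clear cover. Then take the pen-like contact probe out of its stand and hold it square to the coupon's sloping face with its sprung tip inside the ring, pressed in gently to about half of its 12 mm travel, never hard. Finish while holding it there, still and carried by the gripper alone, the turntable still at its stop, and leave the other things on the bench alone.

Things in the scene. Friction and masses are not known exactly. Their poses are not given: they have to be found in the camera images.
- turntable_axis (a point): centre of the round aluminium turntable (220 mm across), on its top face, 45 mm above the work surface. Axes of the fixed base, which may stand turned: z up, front to -x. A flat clear cover on thin posts, its top 100 mm above the work surface, hangs over the corner from -30 to +134 mm in x and +5 to +135 mm in y; the rest is open above.
- turntable (a joint): angle of the turntable in rad, growing anticlockwise seen from above; it starts somewhere from 0 to 0.5, and the fixed stop is at 2.2. It turns with a light drag (about 1.4 N at the peg) and stays where it is left.
- peg_mid (a point): on the turntable's upright round black handle peg (16 mm thick, top 100 mm above the work surface): a point 75 mm above the work surface, 88 mm from the turntable's axis, going round with it. On its way to the stop the peg passes the open front of the base, clear of the cover.
- spot (a point): the marked spot: centre of a black ring (20 mm across, line 2 mm wide) on the face of a bare steel coupon, 56 x 56 mm, on the turntable, 60 mm from its axis, 73 mm above the work surface. z: the face's outward normal, leaning 25 degrees from vertical, outwards from the axis. Under the clear cover at the start; at the stop it is in the open, to -x of the axis in the base's frame.
- probe_mid (a point): centre of the square grip (26 x 26 mm across x and y, 70 mm along z) of the pen-like contact probe, 134 mm long, about 0.13 kg; z runs along it, away from its tip. Below the grip: a 14 mm thick neck, then the sprung tip, whose free end is 93 mm from this point. It stands upright in its stand, this point 105 mm above the work surface; lift it 60 mm to clear.
- tip_end (a point): the very end of the probe's sprung round tip, 6 mm thick, which sticks out 18 mm from the neck; axes as probe_mid.
- tip (a joint): how far the sprung tip is pushed in, m: 0 free, 0.012 fully in. It takes about 1 N to start it and 0.35 N more per mm, 5 N fully in.
- probe: the probe itself; origin at the end of the free tip, axes as probe_mid.
- coupon: the steel coupon with its jig; origin and axes as spot.
- stand: white block 60 x 60 x 70 mm high with a round hole, 18 mm wide, down its middle, in which the probe stands; fixed; origin at the centre of its underside, z up.
- dish: bystander, loose: closed glass dish, 90 mm across, 14 mm high; origin at its underside, z up.
- flask: bystander, loose: empty conical glass flask, 76 mm across the foot, 130 mm high; origin at its underside, z up.
- jar: bystander, loose: amber glass jar, 48 mm across, 60 mm high; origin at its underside, z up.
- slidebox: bystander, loose: slide box with clear lid, 87 x 72 x 27 mm; origin at its underside, z up.
- vial: bystander, loose: small capped vial, 24 mm across, 46 mm high; origin at its underside, z up.
- magnifier: bystander, loose: hand lens lying flat, 190 mm long along its x axis, 16 mm high; origin at its underside, z up.

How it is judged:
By the outcome, as a careful person would: the job done as asked, in the order asked, and still so for the second after the job is handed in, while the arm keeps its last pose, push and grip.
It also fails if it takes over 61 s, if anything falls off the work surface, if the arm or the gripper's body presses on something with over 40 N, if the wrist force passes 120 N, or if a joint passes its speed limit or range.

## Working session

There is one attempt and no reset: what is moved stays moved. The work goes in short steps, Python scripts to look and compute and a shell command to move; the robot and the scene stay as the last step left them, time stands still between calls to the robot, and variables do not carry over. Pictures are saved under pics/ and viewed, and the job is handed in when it is done.

```bash
mkdir -p pics; python3 - <<'E'
from cell import *
import cv2,numpy as np
o=get_obs();print(o)
for n in("scene","side","wrist"):
    im,d=get_image(n);cv2.imwrite(f"pics/{n}0.png",im);np.save(f"{n}0_d.npy",d);np.save(f"{n}0.npy",im)
    c=get_calibration(n);print(n,c)
E
```

```text
{'time_s': 0.0, 'joint_positions': array([-1.25852334e+00,  2.07415788e-01,  1.54292346e+00, -2.81247051e-05,
        1.39350452e+00, -1.50520623e-01]), 'joint_vel': array([ 8.21192555e-04, -5.82244045e-05, -5.86479338e-04, -2.26184193e-04,
        1.98946810e-03,  2.53979529e-04]), 'joint_efforts': array([-3.71687393e-04, -3.70879984e+01, -2.81416154e+01,  6.99151936e-02,
        3.63482384e-02, -1.86129450e-04]), 'ee_pos': array([ 0.25640575, -0.51368574,  0.16970777]), 'eef_rot': array([[ 8.94806670e-01,  4.46453255e-01, -7.17935721e-04],
       [ 4.46453724e-01, -8.94804179e-01,  2.13373336e-03],
       [ 3.10200319e-04, -2.22980392e-03, -9.99997466e-01]]), 'ft_force': array([-0.3019788 , -0.74875491,  0.30773407]), 'moment': array([-0.01702818, -0.00946603,  0.00488266]), 'finger_gap': 0.09395618701232815}
scene {'mtx': array([[477.67494074,   0.        , 324.72221188],
       [  0.        , 477.67494074, 235.01638884],
       [  0.        ,   0.        ,   1.        ]]), 'rvec': array([ 2.43025894,  0.63278209, -0.20621006]), 'tvec': array([-0.48367724, -0.19818862,  1.44215262])}
side {'mtx': array([[506.1395972 ,   0.        , 319.95902032],
       [  0.        , 506.1395972 , 231.46964799],
       [  0.        ,   0.        ,   1.        ]]), 'rvec': array([ 0.73869848, -2.66345776,  1.00176393]), 'tvec': array([0.47184727, 0.31403175, 0.84925719])}
wrist {'mtx': array([[378.4525012 ,   0.        , 321.54672786],
       [  0.        , 378.4525012 , 234.25044535],
       [  0.        ,   0.        ,   1.        ]]), 'hand_eye': array([[ 8.25232834e-04, -9.65524379e-01, -2.60311337e-01,
         7.56890790e-02],
       [ 9.99999505e-01,  9.41251088e-04, -3.21032679e-04,
        -2.64947506e-04],
       [ 5.54983207e-04, -2.60310943e-01,  9.65524679e-01,
        -2.13957392e-01],
       [ 0.00000000e+00,  0.00000000e+00,  0.00000000e+00,
         1.00000000e+00]])}
```

View pics/scene0.png

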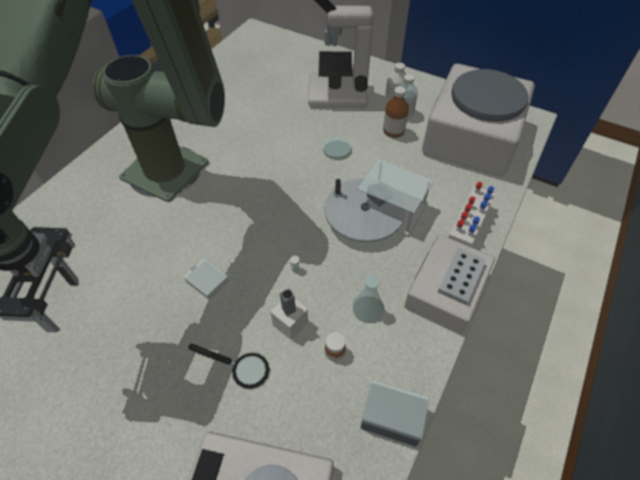

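View pics/side0.png

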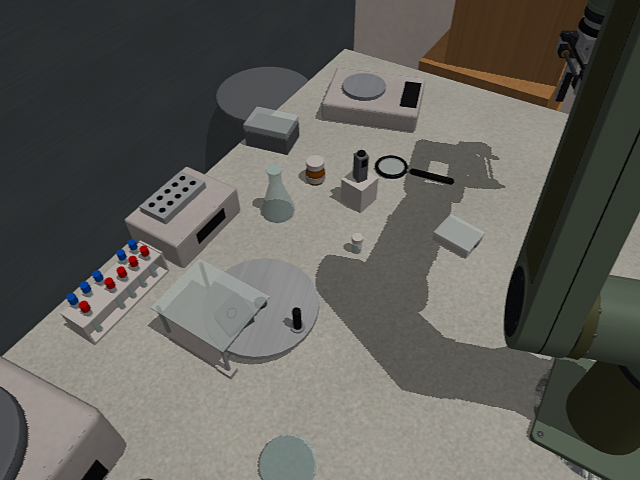

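View pics/wrist0.png

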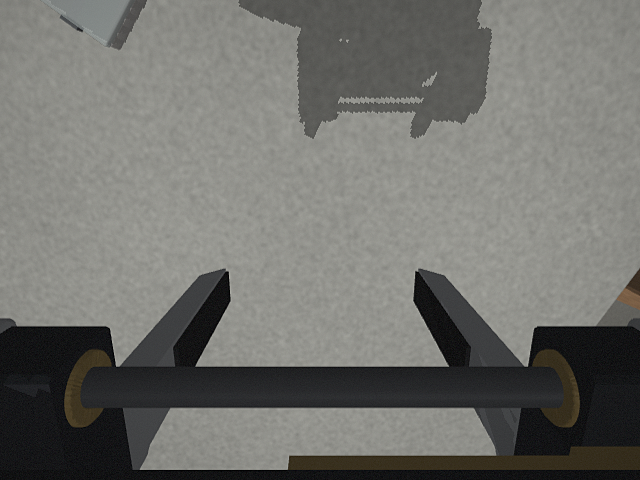

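```bash
cat > h.py <<'E'
import numpy as np,cv2
from cell import *
def ext(n,o=None):
    c=get_calibration(n)
    if n=="wrist":
        T=np.eye(4);T[:3,:3]=o["eef_rot"];T[:3,3]=o["ee_pos"];T=T@c["hand_eye"]
        R=T[:3,:3];return c["mtx"],R,T[:3,3]
    R,_=cv2.Rodrigues(c["rvec"]);return c["mtx"],R.T,-R.T@c["tvec"]
def cloud(n,d,o=None):
    K,R,p=ext(n,o);v,u=np.mgrid[:480,:640]
    P=np.stack([(u-K[0,2])/K[0,0]*d,(v-K[1,2])/K[1,1]*d,d],-1)
    W=P@R.T+p;W[d==0]=np.nan;return W
def ray(n,uv,z,o=None):
    K,R,p=ext(n,o);uv=np.atleast_2d(uv);
    D=np.c_[(uv[:,0]-K[0,2])/K[0,0],(uv[:,1]-K[1,2])/K[1,1],np.ones(len(uv))]@R.T
    return p+D*((z-p[2])/D[:,2])[:,None]
def proj(n,P,o=None):
    K,R,p=ext(n,o);c=(np.atleast_2d(P)-p)@R;return np.c_[c[:,0]/c[:,2]*K[0,0]+K[0,2],c[:,1]/c[:,2]*K[1,1]+K[1,2]]
E
python3 - <<'E'
from h import *
for n in("scene","side"):
    W=cloud(n,np.load(n+"0_d.npy"));im=np.load(n+"0.npy")
    # table check
    print(n,"table z",np.nanmedian(W[...,2][(abs(W[...,2])<.02)]))
    a=dict(scene=(slice(150,260),slice(310,450)),side=(slice(250,380),slice(180,340)))[n]
    w=W[a].reshape(-1,3);m=abs(w[:,2]-.045)<.004
    (c,r)=cv2.minEnclosingCircle((w[m,:2]*1000).astype(np.float32));print("tt enc",c,r,m.sum())
    print(np.nanmedian(w[m,2]))
    b=im[a].reshape(-1,3).max(1)
    p=w[(b<60)&(w[:,2]>.06)];print("peg",len(p),np.nanmedian(p,0),p.min(0) if len(p) else 0,p.max(0) if len(p) else 0)
    a=dict(scene=(slice(280,340),slice(260,315)),side=(slice(140,215),slice(335,385)))[n]
    w=W[a].reshape(-1,3)
    m=abs(w[:,2]-.07)<.004;q=w[m,:2]*1000;print("stand top",m.sum(),cv2.minAreaRect(q.astype(np.float32)),q.mean(0))
    m=(w[:,2]>.08);q=w[m];print("probe",m.sum(),q[:,2].max(),np.median(q,0),cv2.minAreaRect((q[:,:2]*1000).astype(np.float32)))
E
python3 - <<'E'
import cv2
for n,b in(("scene",(300,140,460,250)),("side",(140,250,340,390))):
    im=cv2.imread(f"pics/{n}0.png");x0,y0,x1,y1=b
    cv2.imwrite(f"pics/{n}0_tt.png",cv2.resize(im[y0:y1,x0:x1],None,fx=4,fy=4,interpolation=2)[:600,:800])
E
```

```text
scene table z -0.001135161652940364
tt enc (647.4927978515625, 233.57044982910156) 227.57467651367188 2745
0.043695078418768074
peg 49 [0.52281055 0.12703139 0.07880461] [0.51575262 0.12163377 0.06022961] [0.64373632 0.15526789 0.1015222 ]
stand top 386 ((599.8594360351562, -251.76564025878906), (61.28717803955078, 60.942142486572266), 78.94286346435547) [ 604.32120046 -258.89789301]
probe 300 0.1490420825111347 [ 0.60529833 -0.25787171  0.12818139] ((600.1181640625, -252.52708435058594), (26.279701232910156, 26.672182083129883), 59.58095932006836)
side table z -3.8749062667708944e-05
tt enc (657.3063354492188, 123.33982849121094) 161.5865020751953 5748
0.04484228162993886
peg 142 [0.5145862  0.13950406 0.08818377] [0.50968071 0.12834304 0.06022173] [0.58818006 0.25874366 0.10317149]
stand top 339 ((597.4487915039062, -247.9641876220703), (66.3619384765625, 61.685142517089844), 78.23011016845703) [ 593.31813803 -239.18385003]
probe 397 0.14876680655271346 [ 0.59273569 -0.24008052  0.11890531] ((595.6363525390625, -245.71682739257812), (31.959827423095703, 27.154438018798828), 43.37822341918945)
```

View pics/side0_tt.png

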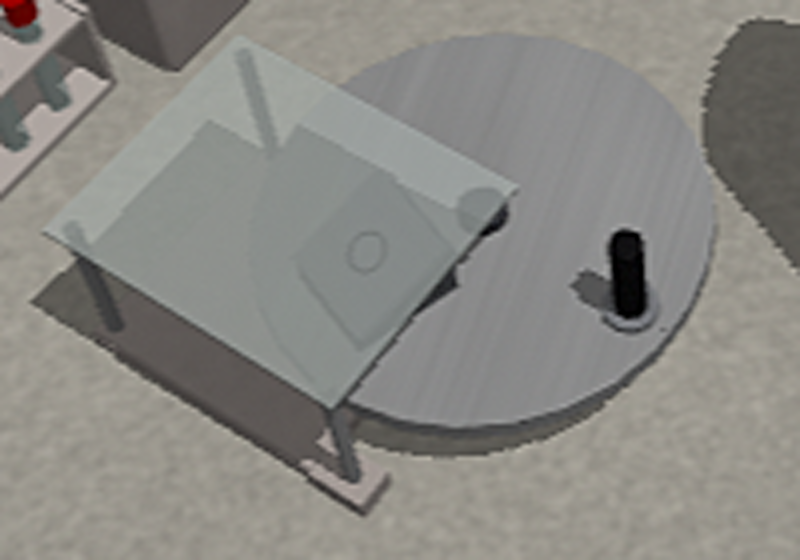

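```bash
python3 - <<'E'
from h import *
from scipy.optimize import least_squares
q=np.array([(500,35),(600,60),(680,120),(713,200),(700,290),(640,370),(550,415),(450,425),(380,65)])/4+[140,250]
P=ray("side",q,.045)[:,:2]
f=least_squares(lambda x:np.hypot(*(P-x[:2]).T)-x[2],[.6,.1,.11]);print("circle",f.x,f.fun)
c=f.x[:2]
# mask check: rim from depth
for n,seed in(("side",(300,340)),("scene",(350,220))):
    W=cloud(n,np.load(n+"0_d.npy"));m=(abs(W[...,2]-.0447)<.004)&(np.hypot(W[...,0]-c[0],W[...,1]-c[1])<.13)
    m=m.astype(np.uint8);m=cv2.morphologyEx(m,cv2.MORPH_OPEN,np.ones((3,3)))
    k,l=cv2.connectedComponents(m);m=(l==l[seed[1],seed[0]])
    w=W[m][:,:2];h=cv2.convexHull((w*1e4).astype(np.float32))[:,0]/1e4
    g=least_squares(lambda x:np.clip(np.hypot(*(h-x).T)-.110,-.006,.006),c,loss="soft_l1",f_scale=.001);print(n,g.x,np.round(g.fun*1000,1))
pt=ray("side",np.array([[626,240]])/4+[140,250],.1);pb=ray("side",np.array([[630,318]])/4+[140,250],.045)
print("peg top",pt,"bot",pb, np.hypot(*(pt[0,:2]-c)))
ring=ray("side",np.array([[367,252]])/4+[140,250],.073);print("ring",ring,np.hypot(*(ring[0,:2]-c)))
cor=ray("side",np.array([[240,37],[517,190],[332,407],[45,233]])/4+[140,250],.1);print("cover",cor)
for a,b in((0,1),(1,2),(2,3),(3,0)): print(np.linalg.norm(cor[a]-cor[b]),np.degrees(np.arctan2(*(cor[b]-cor[a])[1::-1])))
E
```

```text
circle [0.60237767 0.13014508 0.10848156] [ 1.58063887e-03 -1.87331621e-03 -9.59728435e-04 -1.88401229e-04
  9.33801562e-04  1.78594774e-03 -4.93447714e-05 -1.74484562e-03
  5.15248102e-04]
side [0.60636774 0.12937293] [ 0.3 -2.7 -0.9 -0.4  0.   0.   0.5  0.1 -0.2  0.2  0.6 -0.1  0.1  0.3
  0.1  0.1  0.3  0.3  0.7 -0.1 -0.   0.3 -0.3 -0.4 -1.3 -1.  -0.3  0.3
  0.7 -0.2 -0.4  0.6 -0.1 -0.5  0.1  0.2 -1.1  0.1  0.2  0.5]
scene [0.60237767 0.13014508] [6. 6. 6. 6. 6. 6. 6.]
peg top [[0.51702674 0.13400714 0.1       ]] bot [[0.51424052 0.1396826  0.045     ]] 0.08543826286876594
ring [[0.62409104 0.18515096 0.073     ]] 0.059136426706267106
cover [[0.73536335 0.13312764 0.1       ]
 [0.57279056 0.13697299 0.1       ]
 [0.57676042 0.26306251 0.1       ]
 [0.73762721 0.26144567 0.1       ]]
0.1626182602214932 178.64503046910048
0.12615199918831413 88.19666646720178
0.1608749150685703 -0.5758482478771375
0.12833799970095866 -91.01074301371176
```

View pics/scene0_tt.png

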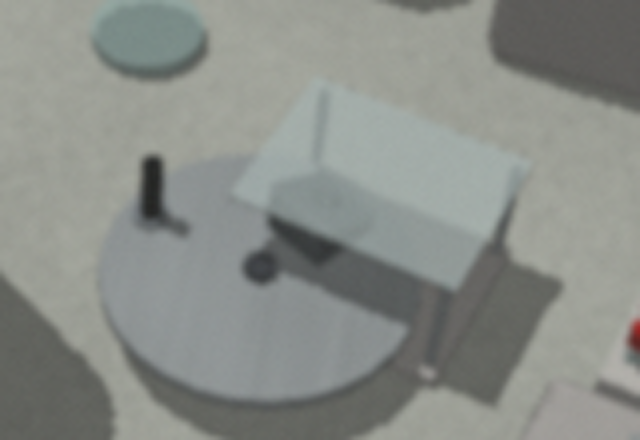

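```bash
python3 -m crank '{"slide":[[1.5,-1.3,-0.3],[2.9,-2.6,-0.3],[2.9,-2.6,-0.3],[2.9,-2.6,-0.3],[2.9,-2.6,-0.3],[2.9,-2.6,-0.3],[2.9,-2.6,-0.3],[2.9,-2.6,-0.3],[2.9,-2.6,0],[2.9,-2.6,0]],"twist":[0,0,0,0,0,0,0,0,0,0],"gripper":[5,5,5,5,5,5,5,5,5,5]}' 6
python3 -m crank '{"slide":[[2.9,-2.6,0],[2.9,-2.6,0],[2.9,-2.6,0],[2.9,-2.6,0],[2.9,-2.6,0],[2.9,-2.6,0],[2.9,-2.6,0],[2.9,-2.6,0],[1.5,-1.3,0],[0,0,0]],"twist":[0,0,0,0,0,0,0,0,0,0],"gripper":[5,5,5,5,5,5,5,5,5,5]}'
python3 -m crank '{"slide":[[0,0,0],[0,0,0],[0,0,0],[0,0,0],[0,0,0],[0,0,0]],"twist":[0.1,0.1,0.1,0.1,0.1,0],"gripper":[5,5,5,5,5,5]}'
cat >> h.py <<'E'
def snap(n,f):
    o=get_obs();im,d=get_image(n);cv2.imwrite(f"pics/{f}.png",im);np.save(f"{f}_d.npy",d);np.save(f"{f}.npy",im);return o,im,d
def intool(o,P): return ((np.atleast_2d(P)-o["ee_pos"])@o["eef_rot"])*100
E
python3 - <<'E'
from h import *
o,im,d=snap("wrist","w1")
print(o["ee_pos"],o["eef_rot"][:,1],o["joint_positions"],o["time_s"])
W=cloud("wrist",d,o)
m=(im.max(2)<50)&(abs(W[...,2]-.1)<.012)&(np.hypot(W[...,0]-.516,W[...,1]-.135)<.04)
v,u=np.nonzero(m);print(len(v),u.mean(),v.mean());p=W[m];print(np.median(p,0),p.min(0),p.max(0))
E
```

```text
time_s: 1.15
ee_pos: [0.3934, -0.1675, 0.1951]
eef_rot: [[0.895, 0.447, 0.001], [0.447, -0.895, 0.0], [0.001, 0.0, -1.0]]
ft_force: [0.7, 0.3, -0.1]
finger_gap: 0.0499
time_s: 2.15
ee_pos: [0.515, 0.1409, 0.1947]
eef_rot: [[0.893, 0.45, -0.001], [0.45, -0.893, 0.001], [-0.0, -0.001, -1.0]]
ft_force: [0.3, -0.2, -0.6]
finger_gap: 0.05
time_s: 2.75
ee_pos: [0.5147, 0.1372, 0.1949]
eef_rot: [[0.999, -0.038, -0.001], [-0.038, -0.999, -0.0], [-0.001, 0.0, -1.0]]
ft_force: [0.2, 0.4, -0.4]
finger_gap: 0.0496
[0.51466355 0.13720401 0.19490622] [-3.75788188e-02 -9.99293622e-01  2.98730102e-04] [ 9.81355731e-02  9.84210743e-02  1.61499663e+00 -2.19808454e-04
  1.42878937e+00  1.70655083e+00] 2.75
294 324.7312925170068 219.65986394557822
[0.51928033 0.13461314 0.09997908] [0.5108956  0.12698564 0.08874815] [0.52578639 0.14217448 0.10190714]
```

View pics/w1.png

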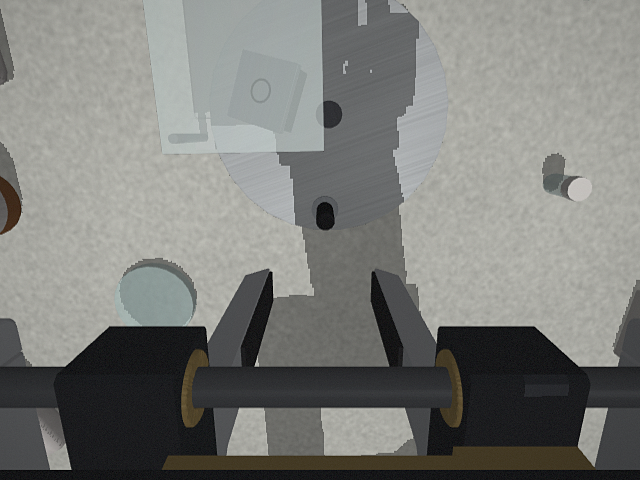

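```bash
python3 - <<'E'
from h import *
o=get_obs();print(intool(o,[.6064,.1294,.195]));
print(ray("wrist",[[328,114],[325,207],[261,91]],.05,o),ray("wrist",[[325,207]],.1,o))
E
python3 -m crank '{"slide":[[0.4,0.2,0.5],[0,0,1.5],[0,0,2],[0,0,2],[0,0,2],[0,0,2],[0,0,1.5],[0,0,1.0],[0,0,0.2],[0,0,0]],"twist":[0,0,0,0,0,0,0,0,0,0],"gripper":[5,5,5,5,5,5,5,5,5,5]}' 6
python3 -m crank '{"slide":[[0,0,0],[0,0,0],[0,0,0],[0,0,0],[0,0,0],[0,0,0],[0,0,0],[0,0,0]],"twist":[0,0,0,0,0,0,0,0],"gripper":[1,1,1,1,1,1,1,1]}' 6
```

```text
[[ 9.17787072  0.45838313 -0.01161701]]
[[0.60590625 0.12857679 0.05      ]
 [0.52056924 0.13407363 0.05      ]
 [0.62753509 0.18764465 0.05      ]] [[0.53030334 0.13419861 0.1       ]]
time_s: 3.8
ee_pos: [0.5197, 0.1355, 0.0678]
eef_rot: [[0.999, -0.037, -0.0], [-0.037, -0.999, -0.0], [-0.0, 0.0, -1.0]]
ft_force: [0.2, -0.0, 0.2]
finger_gap: 0.05
time_s: 4.6
ee_pos: [0.5197, 0.1356, 0.0678]
eef_rot: [[0.999, -0.037, -0.0], [-0.037, -0.999, 0.0], [-0.0, -0.0, -1.0]]
ft_force: [0.3, -0.9, 0.3]
finger_gap: 0.0101
```

```bash
python3 - <<'E'
from h import *
snap("wrist","w2");snap("side","s2")
im=cv2.imread("pics/s2.png");cv2.imwrite("pics/s2c.png",cv2.resize(im[230:380,140:340],None,fx=4,fy=4))
E
```

```text
(no output)
```

View pics/w2.png

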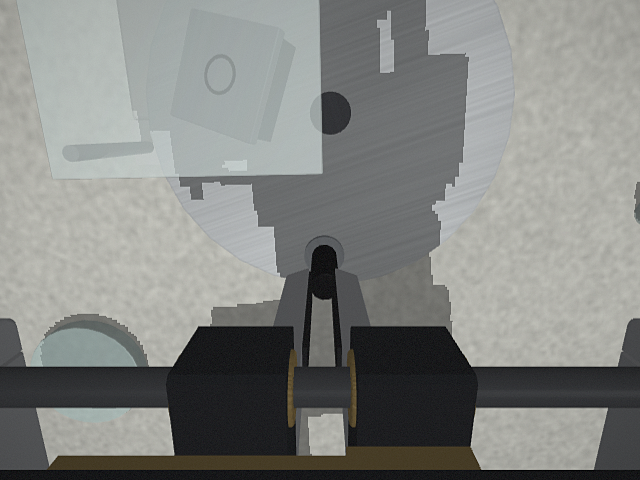

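View pics/s2c.png

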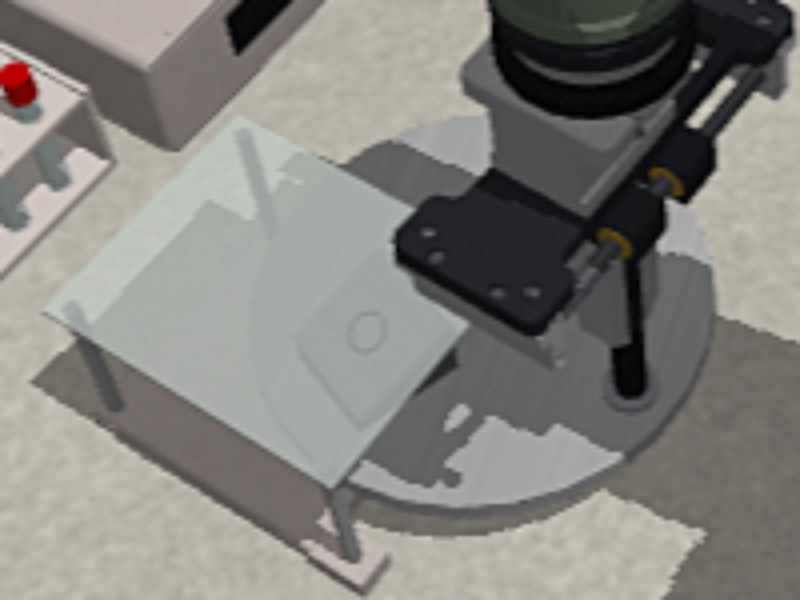

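```bash
python3 - <<'E'
from h import *
o=get_obs();print(o["ee_pos"],o["finger_gap"])
print(ray("wrist",[[324,252],[330,113]],.046,o),ray("wrist",[[324,287]],.1,o))
d=np.load("w2_d.npy");im=np.load("w2.npy");W=cloud("wrist",d,o)
for r in range(245,305,5): print(r,W[r,324],im[r,324])
E
```

```text
[0.51964334 0.13559208 0.06781567] 0.01037523356167255
[[0.51949675 0.13433917 0.046     ]
 [0.60591885 0.12777333 0.046     ]] [[0.51785531 0.1347254  0.1       ]]
245 [0.52545337 0.1341564  0.04993988] [5 2 6]
250 [0.52581715 0.13421558 0.06171744] [15 18 18]
255 [0.52573819 0.13427605 0.07118601] [19 21 16]
260 [0.52560134 0.13433301 0.07974826] [23 20 19]
265 [0.52545342 0.13438625 0.08763853] [14 13 12]
270 [0.5256525  0.13442964 0.09588798] [13 10 12]
275 [0.52452644 0.13449471 0.10014877] [29 27 28]
280 [0.52214781 0.13458273 0.10104111] [24 24 21]
285 [0.51923421 0.13468143 0.1006407 ] [17 12 16]
290 [0.51608343 0.1347855  0.09976948] [22 17 21]
295 [0.51328001 0.13488287 0.09977612] [20 17 20]
300 [0.46442017 0.13597599 0.00086122] [125 130 130]
```

```bash
python3 - <<'E'
from h import *
o=get_obs()
d=np.load("w2_d.npy");im=np.load("w2.npy");W=cloud("wrist",d,o)
for r in(250,262,285,290):
  for c in range(296,352,3): print(c,np.round(W[r,c]*1000).astype(int),im[r,c].max(),end=" | ")
  print()
cv2.imwrite("pics/w2c.png",cv2.resize(im[230:430,270:380],None,fx=3,fy=3,interpolation=2))
E
python3 -m crank '{"slide":[[0,0,0],[0,0,0]],"twist":[0,0],"gripper":[0.6,0.6]}' 6
```

```text
296 [521 153  45] 106 | 299 [521 151  45] 109 | 302 [521 149  45] 109 | 305 [522 147  49] 90 | 308 [522 145  49] 94 | 311 [522 143  49] 96 | 314 [523 141  52] 18 | 317 [525 139  57] 19 | 320 [525 137  58] 16 | 323 [526 135  61] 16 | 326 [526 133  62] 20 | 329 [525 131  59] 22 | 332 [524 129  56] 18 | 335 [521 127  49] 99 | 338 [522 125  50] 95 | 341 [522 123  50] 90 | 344 [520 121  45] 111 | 347 [520 119  45] 110 | 350 [520 117  45] 105 | 
296 [513 153  46] 107 | 299 [513 151  45] 109 | 302 [513 149  45] 108 | 305 [514 147  49] 103 | 308 [514 145  49] 95 | 311 [520 142  66] 62 | 314 [524 140  77] 20 | 317 [524 138  79] 22 | 320 [525 137  82] 18 | 323 [526 135  85] 22 | 326 [526 133  84] 20 | 329 [525 132  82] 22 | 332 [524 130  80] 23 | 335 [522 128  73] 23 | 338 [513 125  49] 100 | 341 [513 124  49] 95 | 344 [512 121  45] 105 | 347 [512 119  45] 106 | 350 [512 117  45] 110 | 
296 [530 147 124] 85 | 299 [529 146 124] 82 | 302 [530 144 126] 80 | 305 [529 143 124] 81 | 308 [528 142 120] 26 | 311 [525 141 114] 26 | 314 [519 140  99] 24 | 317 [519 138 101] 19 | 320 [519 137 100] 24 | 323 [519 135 101] 23 | 326 [519 134 100] 24 | 329 [519 132 101] 27 | 332 [525 131 114] 25 | 335 [527 129 120] 18 | 338 [529 128 124] 83 | 341 [528 127 123] 82 | 344 [529 126 124] 81 | 347 [528 124 123] 84 | 350 [528 123 123] 82 | 
296 [530 147 130] 82 | 299 [530 145 131] 85 | 302 [529 144 130] 84 | 305 [530 143 130] 83 | 308 [528 142 126] 19 | 311 [523 141 115] 26 | 314 [516 140 100] 19 | 317 [516 138 100] 28 | 320 [516 137 100] 29 | 323 [516 135 100] 25 | 326 [517 134 101] 22 | 329 [517 132 101] 22 | 332 [522 131 114] 19 | 335 [527 130 126] 17 | 338 [529 128 129] 87 | 341 [529 127 129] 85 | 344 [529 126 130] 83 | 347 [529 125 130] 80 | 350 [528 123 129] 85 | 
time_s: 4.9
ee_pos: [0.5197, 0.1356, 0.0678]
eef_rot: [[0.999, -0.037, 0.0], [-0.037, -0.999, -0.0], [0.0, 0.0, -1.0]]
ft_force: [0.3, -0.3, -0.1]
finger_gap: 0.006
```

View pics/w2c.png

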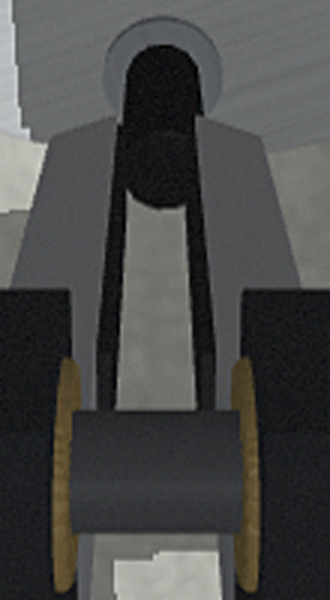

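```bash
python3 - <<'E'
from h import *
c=get_calibration("wrist");K=c["mtx"];H=c["hand_eye"]
for f in("wrist0","w1","w2"):
    d=np.load(f+("_d" )+".npy");v,u=np.mgrid[:480,:640]
    P=np.stack([(u-K[0,2])/K[0,0]*d,(v-K[1,2])/K[1,1]*d,d],-1)@H[:3,:3].T+H[:3,3]
    m=(d>0)&(d<.24)&(u>150)&(u<450)&(v>262)&(v<325)&(abs(P[...,0])<.02)
    if f=="w2": m&=(abs(u-324)>20)
    p=P[m];i=np.argsort(-p[:,2])[:6];print(f,m.sum());print(np.round(p[i]*1000,0))
E
python3 -m crank '{"slide":[[0,0,0],[0,0,0]],"twist":[0,0],"gripper":[4,4]}' 6
```

```text
wrist0 4247
[[  0.  47. -34.]
 [  9.  50. -34.]
 [ -7.  47. -34.]
 [  8.  48. -34.]
 [ -8. -48. -34.]
 [ -8.  47. -34.]]
w1 4119
[[  5.  25. -34.]
 [  5.  25. -34.]
 [  9. -28. -35.]
 [  4.  25. -35.]
 [  2. -25. -35.]
 [  9. -27. -35.]]
w2 2182
[[  9. -11. -37.]
 [  9. -10. -37.]
 [  9. -10. -37.]
 [  9. -11. -38.]
 [  9. -10. -38.]
 [  9. -10. -39.]]
time_s: 5.1
ee_pos: [0.5197, 0.1356, 0.0678]
eef_rot: [[0.999, -0.037, 0.0], [-0.037, -0.999, 0.0], [0.0, -0.0, -1.0]]
ft_force: [-0.0, -1.1, 0.1]
finger_gap: 0.0186
```

```bash
python3 -m crank '{"slide":[[0,0,0],[0,0,0],[0,0,0],[0,0,1],[0,0,1],[0,0,1],[-0.1,0.1,0.4],[0,0,0],[0,0,0]],"twist":[0,0,0,0,0,0,0,0,0],"gripper":[4,4,4,4,4,4,4,4,4]}' 6
python3 -m crank '{"slide":[[0,0,0],[0,0,0],[0,0,0],[0,0,0],[0,0,0],[0,0,0]],"twist":[0,0,0,0,0,0],"gripper":[1,1,1,1,1,1]}' 6
```

```text
time_s: 6.0
ee_pos: [0.5186, 0.1346, 0.0337]
eef_rot: [[0.999, -0.037, -0.0], [-0.037, -0.999, 0.0], [-0.0, 0.0, -1.0]]
ft_force: [-0.1, -0.0, 0.1]
finger_gap: 0.0403
time_s: 6.6
ee_pos: [0.5189, 0.1346, 0.0342]
eef_rot: [[0.999, -0.037, 0.001], [-0.037, -0.999, -0.0], [0.001, 0.0, -1.0]]
ft_force: [-0.4, 0.1, 2.8]
finger_gap: 0.0157
```

```bash
python3 -m crank '{"slide":[[0.02,0.88,0],[0.02,0.88,0],[0.02,0.88,0],[0.02,0.88,0],[0.02,0.88,0],[0.02,0.88,0]],"twist":[-0.1,-0.1,-0.1,-0.1,-0.1,-0.1],"gripper":[1,1,1,1,1,1]}' 6
cat > chk.py <<'E'
from h import *
C=np.array([.606,.129]);o=get_obs();p=o["ee_pos"][:2]-C
a=np.degrees(np.arctan2(p[1],p[0]))%360;y=o["eef_rot"][:,1];print("r",np.hypot(*p),"ang",a,"ydir-tan",(np.degrees(np.arctan2(y[1],y[0]))-a-90+180)%360-180,o["ft_force"],o["finger_gap"])
E
python3 chk.py
```

```text
time_s: 7.2
ee_pos: [0.5301, 0.0843, 0.0342]
eef_rot: [[0.844, 0.537, -0.002], [0.537, -0.844, 0.001], [-0.001, -0.002, -1.0]]
ft_force: [-1.5, 1.5, 3.4]
finger_gap: 0.0156
r 0.08809685023249703 ang 210.51214909311534 ydir-tan 1.9742934328614865 [-1.54732069  1.52722322  3.3698867 ] 0.01561874340017088
```

```bash
python3 -m crank '{"slide":[[0.02,0.88,0],[0.02,0.88,0],[0.02,0.88,0],[0.02,0.88,0],[0.02,0.88,0],[0.02,0.88,0],[0.02,0.88,0],[0.02,0.88,0],[0.02,0.88,0]],"twist":[-0.1,-0.1,-0.1,-0.1,-0.1,-0.1,-0.1,-0.1,-0.1],"gripper":[1,1,1,1,1,1,1,1,1]}' 6
python3 chk.py
```

```text
time_s: 8.1
ee_pos: [0.594, 0.041, 0.0341]
eef_rot: [[0.104, 0.995, -0.002], [0.995, -0.104, -0.001], [-0.001, -0.002, -1.0]]
ft_force: [-3.8, -0.6, 4.1]
finger_gap: 0.0159
r 0.08878166986195755 ang 262.2238161077392 ydir-tan 1.8352034284205843 [-3.83425032 -0.57618628  4.10291839] 0.015866914327305554
```

```bash
python3 -m crank '{"slide":[[0.02,0.6,0],[0.02,0.44,0],[0.02,0.44,0],[0.02,0.44,0]],"twist":[-0.06,-0.05,-0.05,-0.05],"gripper":[1,1,1,1]}' 6
python3 chk.py
python3 -m crank '{"slide":[[0.02,0.44,0],[0.02,0.44,0],[0.02,0.44,0]],"twist":[-0.05,-0.05,-0.05],"gripper":[1,1,1]}' 6
python3 chk.py
```

```text
time_s: 8.5
ee_pos: [0.6135, 0.0406, 0.0342]
eef_rot: [[-0.104, 0.995, -0.001], [0.995, 0.104, -0.002], [-0.002, -0.001, -1.0]]
ft_force: [-2.0, -2.5, 2.9]
finger_gap: 0.0157
r 0.08873531339443262 ang 274.85852947160845 ydir-tan 1.1220564874216734 [-1.97249329 -2.53642629  2.91351383] 0.015693938777129303
time_s: 8.8
ee_pos: [0.6267, 0.0428, 0.0342]
eef_rot: [[-0.252, 0.968, -0.001], [0.968, 0.252, -0.003], [-0.002, -0.001, -1.0]]
ft_force: [-1.2, -4.0, 3.6]
finger_gap: 0.0157
r 0.08865412612278412 ang 283.50809851849294 ydir-tan 1.059558343671199 [-1.2495454  -3.96838652  3.59327957] 0.015653251951746217
```

```bash
python3 -m crank '{"slide":[[0.02,0.44,0],[0.02,0.35,0],[0.02,0.35,0]],"twist":[-0.05,-0.04,-0.04],"gripper":[1,1,1]}' 6
python3 chk.py
python3 -m crank '{"slide":[[0.02,0.35,0],[0.02,0.35,0]],"twist":[-0.04,-0.04],"gripper":[1,1]}' 6
python3 chk.py
```

```text
time_s: 9.1
ee_pos: [0.6328, 0.0465, 0.0337]
eef_rot: [[-0.374, 0.927, -0.011], [0.927, 0.374, -0.003], [0.001, -0.011, -1.0]]
ft_force: [-11.0, -4.1, 9.6]
finger_gap: 0.0307
r 0.08674975515525325 ang 287.9652556579549 ydir-tan 4.024685669046846 [-11.03704861  -4.06145533   9.61740694] 0.030722036701442548
time_s: 9.3
ee_pos: [0.6383, 0.0505, 0.0336]
eef_rot: [[-0.447, 0.894, -0.012], [0.894, 0.447, -0.002], [0.004, -0.012, -1.0]]
ft_force: [-12.2, -2.9, 9.2]
finger_gap: 0.0442
r 0.08485281888623092 ang 292.36523824670996 ydir-tan 4.200427772132912 [-12.16616027  -2.87702257   9.15749599] 0.04418796026154913
```

```bash
python3 -m crank '{"slide":[[0,0,0],[0,-0.4,0],[0,-0.6,0],[0,-0.4,0],[0,0,0],[0,0,-1.5],[0,0,-3],[0,0,-4],[0,0,-3],[0,0,0]],"twist":[0,0,0,0,0,0,0,0,0,0],"gripper":[7.5,7.5,7.5,7.5,7.5,7.5,7.5,7.5,7.5,7.5]}' 6
python3 - <<'E'
from h import *
o,_,_=snap("wrist","w3");snap("side","s3");snap("scene","c3");print(o["ee_pos"],o["time_s"],o["ft_force"])
im=cv2.imread("pics/s3.png");cv2.imwrite("pics/s3c.png",cv2.resize(im[230:380,140:340],None,fx=4,fy=4))
E
```

```text
time_s: 10.3
ee_pos: [0.6363, 0.0451, 0.1568]
eef_rot: [[-0.446, 0.895, 0.014], [0.895, 0.446, -0.001], [-0.007, 0.012, -1.0]]
ft_force: [0.8, -0.9, 0.7]
finger_gap: 0.0752
[0.63630771 0.04508361 0.15682607] 10.3 [ 0.79398362 -0.88419489  0.72190186]
```

View pics/s3c.png

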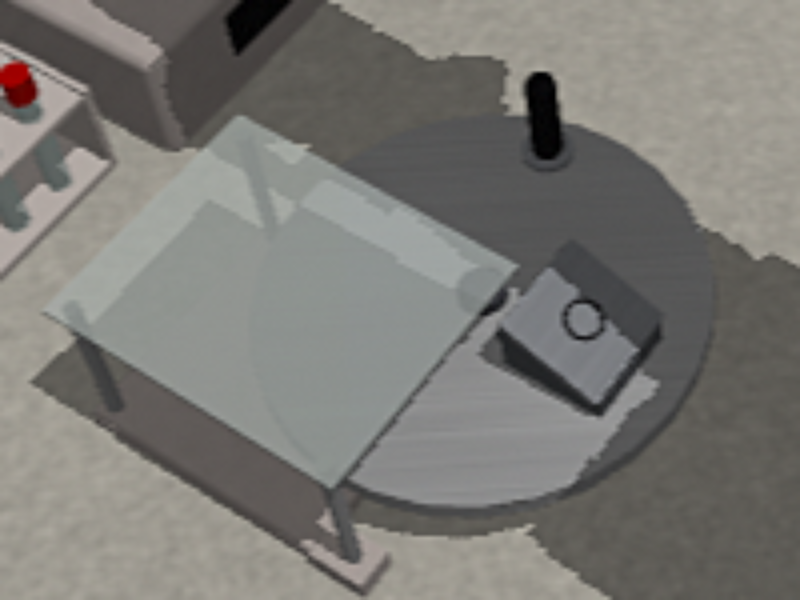

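View pics/w3.png

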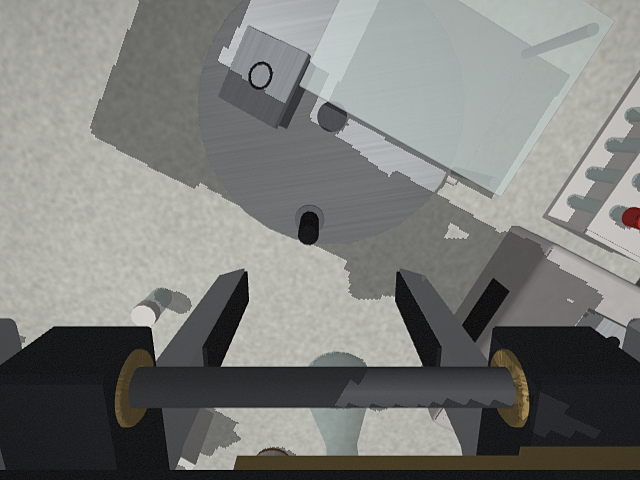

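```bash
cat > ring.py <<'E'
from h import *
def ringpx(im,c0,w=25):
    x,y=c0;g=im[y-w:y+w,x-w:x+w].max(2).astype(np.uint8)
    m=(g<40).astype(np.uint8);n,l,s,ce=cv2.connectedComponentsWithStats(m)
    best=None
    for i in range(1,n):
        b=s[i];
        if b[2]>6 and b[3]>6 and abs(b[0]+b[2]/2-w)<10 and abs(b[1]+b[3]/2-w)<10: 
            pts=np.argwhere(l==i)[:,::-1].astype(np.float32);e=cv2.minEnclosingCircle(pts)
            best=(b[0]+(b[2]-1)/2+x-w,b[1]+(b[3]-1)/2+y-w,b)
    return best
E
python3 - <<'E'
from ring import *
o=get_obs()
C=np.array([.606,.129])
for n,f,c0 in(("wrist","w3",(260,75)),("side","s3",(140+584//4,230+320//4))):
    b=ringpx(np.load(f+".npy"),c0,20);print(n,b)
    r=ray(n,[b[:2]],.073,o)[0];v=r[:2]-C;print(r,np.hypot(*v),np.degrees(np.arctan2(v[1],v[0]))%360)
    W=cloud(n,np.load(f+"_d.npy"),o);d=np.linalg.norm(W-r,axis=-1);p=W[d<.022];m=p.mean(0)
    for _ in range(3):
        u,s,vt=np.linalg.svd(p-m);nn=vt[2]*np.sign(vt[2,2]);k=abs((p-m)@nn)<.003;p=p[k];m=p.mean(0)
    print("plane",len(p),nn,np.degrees(np.arccos(nn[2])),np.degrees(np.arctan2(nn[1],nn[0]))%360,"z at ring",m[2]-((r[:2]-m[:2])@nn[:2])/nn[2])
print("peg top w",ray("wrist",[[309,234]],.1,o),"base",ray("wrist",[[310,218]],.046,o),"knob",ray("wrist",[[332,117]],.05,o))
E
```

```text
wrist (np.float64(260.0), np.float64(75.0), array([  9,   7,  23,  27, 130], dtype=int32))
[0.54026377 0.12901494 0.073     ] 0.06573622928922022 179.98697742626592
plane 2422 [-0.40963077  0.00842782  0.91221248] 24.187087301431248 178.8213515600978 z at ring 0.06698142951354696
side NoneTraceback (most recent call last):
  File "<stdin>", line 6, in <module>
TypeError: 'NoneType' object is not subscriptable
```

```bash
python3 - <<'E'
from h import *
o=get_obs();C=np.array([.606,.129])
for n,f,px in(("side","s3",(140+584/4-.4,230+319.5/4-.4)),("wrist","w3",(260,75))):
    r=ray(n,[px],.073,o)[0];v=r[:2]-C;print(r,np.hypot(*v),np.degrees(np.arctan2(v[1],v[0]))%360)
    W=cloud(n,np.load(f+"_d.npy"),o);print(W[int(px[1]),int(px[0])]);r=W[int(px[1]),int(px[0])];d=np.linalg.norm(W-r,axis=-1);p=W[d<.022];m=p.mean(0)
    for _ in range(3):
        u,s,vt=np.linalg.svd(p-m);nn=vt[2]*np.sign(vt[2,2]);k=abs((p-m)@nn)<.003;p=p[k];m=p.mean(0)
    print("plane",len(p),nn,np.degrees(np.arccos(nn[2])),np.degrees(np.arctan2(nn[1],nn[0]))%360)
print("peg top w",ray("wrist",[[309,234]],.1,o),"base",ray("wrist",[[310,218]],.046,o),"knob",ray("wrist",[[332,117]],.05,o))
q=np.array([[541,85],[547,158]])/4+[140,230];print("peg side",ray("side",q[:1],.1),ray("side",q[1:],.046))
E
```

```text
[0.5450328  0.12932118 0.073     ] 0.06096805017691623 179.698166497944
[0.54669086 0.12883897 0.07260002]
plane 416 [-0.42207749  0.01408236  0.90645037] 24.980662347647137 178.0890696413575
[0.54026377 0.12901494 0.073     ] 0.06573622928922022 179.98697742626592
[0.53896264 0.12937583 0.0664139 ]
plane 2557 [-0.41055754  0.00840173  0.91179598] 24.245265055692208 178.82765186743558
peg top w [[0.62056069 0.04615764 0.1       ]] base [[0.61984397 0.04551671 0.046     ]] knob [[0.59922655 0.1274716  0.05      ]]
peg side [[0.62386374 0.04422444 0.1       ]] [[0.62333371 0.04717075 0.046     ]]
```

```bash
python3 - <<'E'
from h import *
o=get_obs();print(o["eef_rot"],o["joint_positions"],o["joint_vel"])
E
python3 -m crank '{"slide":[[0,0,-2],[0,0,-2],[0,0,0]],"twist":[0,0,0],"gripper":[7.5,7.5,7.5]}' 6
python3 - <<'E'
from h import *
o,im,d=snap("wrist","w4");print(o["eef_rot"],o["joint_positions"],o["joint_vel"])
W=cloud("wrist",d,o);w=W[(abs(W[...,2])<.03)];m=w.mean(0);u,s,vt=np.linalg.svd((w-m)[::20],full_matrices=False);print("table n",vt[2],m)
E
```

```text
[[-4.45806635e-01  8.95129227e-01 -3.32576933e-04]
 [ 8.95129272e-01  4.45806668e-01  2.82008210e-05]
 [ 1.73508393e-04 -2.85127235e-04 -9.99999944e-01]] [-6.50469593e-02  3.44232446e-01  1.41467263e+00  6.64003408e-06
  1.38302129e+00 -5.27123429e-01] [ 3.36294930e-05  2.58283115e-02  3.05597416e-02 -1.73290690e-04
 -1.30309285e-03  8.27367802e-04]
time_s: 10.75
ee_pos: [0.6322, 0.0452, 0.1899]
eef_rot: [[-0.446, 0.895, 0.002], [0.895, 0.446, -0.0], [-0.001, 0.002, -1.0]]
ft_force: [0.1, 0.0, 0.6]
finger_gap: 0.075
[[-4.45787996e-01  8.95135489e-01  2.34925250e-03]
 [ 8.95137849e-01  4.45789436e-01 -1.00963869e-04]
 [-1.13764829e-03  2.05789635e-03 -9.99997235e-01]] [-6.50647272e-02  3.15005014e-01  1.36697326e+00  5.23323256e-05
  1.45726353e+00 -5.27126462e-01] [-0.00111533  0.02073563  0.03838533  0.00026173 -0.02526124 -0.00067939]
table n [ 3.38491862e-03 -6.75107022e-04 -9.99994043e-01] [0.57441551 0.00612712 0.0009981 ]
```

```bash
python3 -m crank '{"slide":[[-1.5,-1,-1],[-3.1,-2.0,-1],[-3.1,-2.0,-1],[-3.1,-2.0,-1],[-3.1,-2.0,-1],[-3.1,-2.0,0],[-3.1,-2.0,0],[-3.1,-2.0,0],[-1.6,-1.1,0],[0,0,0],[0,0,0],[0,0,0]],"twist":[0,0,0,0,0,0,0,0,0,0,0,0],"gripper":[6,6,6,6,6,6,6,6,6,6,6,6]}' 6
python3 - <<'E'
from h import *
o,im,d=snap("wrist","w5");print(o["ee_pos"],o["eef_rot"],o["joint_vel"])
W=cloud("wrist",d,o)
for z in(.146,.14,.07):
    m=(abs(W[...,2]-z)<.003)&(np.hypot(W[...,0]-.598,W[...,1]+.249)<.06);q=(W[m][:,:2]*1000).astype(np.float32);print(z,len(q),cv2.minAreaRect(q) if len(q)>5 else 0)
E
```

```text
time_s: 12.0
ee_pos: [0.5978, -0.2468, 0.2386]
eef_rot: [[-0.447, 0.894, -0.0], [0.894, 0.447, 0.001], [0.001, 0.0, -1.0]]
ft_force: [1.0, -0.4, 0.4]
finger_gap: 0.0602
[ 0.59777956 -0.2468286   0.23860801] [[-4.47306496e-01  8.94380632e-01 -4.28571828e-04]
 [ 8.94380056e-01  4.47306695e-01  1.01745734e-03]
 [ 1.10169719e-03  7.18091813e-05 -9.99999391e-01]] [ 0.01292093 -0.00414676 -0.0029717  -0.00246583 -0.00311583 -0.00130727]
0.146 417 ((597.859619140625, -249.1116485595703), (19.210193634033203, 18.771305084228516), 44.90203857421875)
0.14 448 ((598.0648803710938, -249.19993591308594), (25.983455657958984, 26.183746337890625), 59.548519134521484)
0.07 2075 ((598.0347290039062, -249.3802490234375), (60.20466995239258, 59.939476013183594), 79.37368774414062)
```

View pics/w5.png

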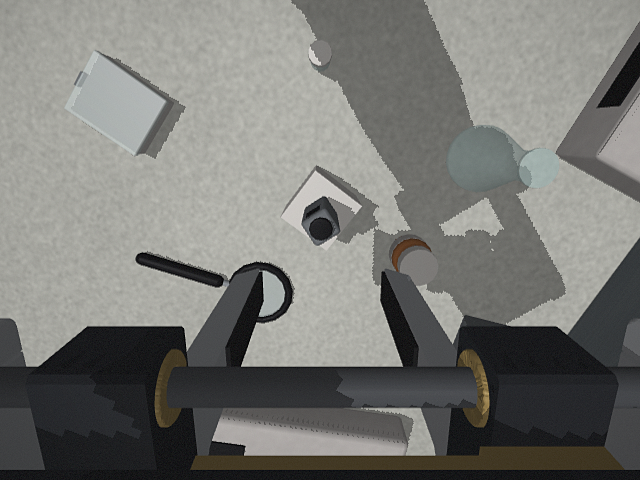

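```bash
python3 -m crank '{"slide":[[0,0,0],[0,0,0],[0,0,0],[0,0,0],[0,0,0],[0,0,0],[0,0,0],[0,0,0],[0,0,0],[0,0,0],[-0.2,0.1,0],[0,0,0]],"twist":[0.1,0.1,0.1,0.1,0.1,0.1,0.1,0.1,0.1,0.095,0,0],"gripper":[6,6,6,6,6,6,6,6,6,6,6,6]}' 6
python3 - <<'E'
from h import *
o=get_obs();y=o["eef_rot"][:,1];print(np.degrees(np.arctan2(y[1],y[0])),intool(o,[.598,-.2493,.052]))
E
```

```text
time_s: 13.25
ee_pos: [0.5978, -0.2499, 0.239]
eef_rot: [[0.505, 0.863, 0.0], [0.863, -0.505, -0.0], [-0.0, 0.0, -1.0]]
ft_force: [0.0, 0.3, -0.5]
finger_gap: 0.0603
-30.342720228601948 [[ 6.35439499e-02 -1.16379187e-02  1.86977610e+01]]
```

```bash
python3 -m crank '{"slide":[[0.05,0,1],[0,0,2.5],[0,0,3],[0,0,3],[0,0,3],[0,0,2.5],[0,0,2],[0,0,1.2],[0,0,0.5],[0,0,0]],"twist":[0,0,0,0,0,0,0,0,0,0],"gripper":[6,6,6,6,6,6,6,6,6,6]}' 6
python3 -m crank '{"slide":[[0,0,0],[0,0,0],[0,0,0],[0,0,0],[0,0,0],[0,0,0],[0,0,0],[0,0,0]],"twist":[0,0,0,0,0,0,0,0],"gripper":[1.5,1.5,1.5,1.5,1.5,1.5,1.5,1.5]}' 20
```

```text
time_s: 14.25
ee_pos: [0.5975, -0.2501, 0.0513]
eef_rot: [[0.508, 0.861, -0.001], [0.861, -0.508, 0.001], [0.0, -0.001, -1.0]]
ft_force: [0.0, -0.3, 0.5]
finger_gap: 0.06
time_s: 15.05
ee_pos: [0.5979, -0.2505, 0.0523]
eef_rot: [[0.508, 0.861, 0.0], [0.861, -0.508, -0.0], [-0.0, 0.001, -1.0]]
ft_force: [-0.7, 0.1, 3.4]
finger_gap: 0.0259
```

```bash
python3 -m crank '{"slide":[[0,0,-0.5],[0,0,-1],[0,0,-1.3],[0,0,-1.3],[0,0,-1.3],[0,0,-1],[0,0,-0.4],[0,0,0]],"twist":[0,0,0,0,0,0,0,0],"gripper":[1.5,1.5,1.5,1.5,1.5,1.5,1.5,1.5]}' 20
python3 -m crank '{"slide":[[0,0,0],[0,0,0],[0,0,0],[0,0,0],[1,0,0],[1.4,0,0],[1.4,0,0],[1,0,0],[0.4,0,0],[0,0,0]],"twist":[-0.1,-0.1,-0.1,-0.046,0,0,0,0,0,0],"gripper":[1.5,1.5,1.5,1.5,1.5,1.5,1.5,1.5,1.5,1.5]}' 20
python3 - <<'E'
from h import *
o,_,_=snap("wrist","w6");y=o["eef_rot"][:,1];print(np.degrees(np.arctan2(y[1],y[0])),o["ee_pos"],o["finger_gap"],intool(o,[.598,-.2493,.12]))
snap("side","s6");snap("scene","c6")
E
```

```text
time_s: 15.85
ee_pos: [0.5983, -0.2507, 0.1211]
eef_rot: [[0.508, 0.861, 0.002], [0.861, -0.508, -0.001], [0.0, 0.002, -1.0]]
ft_force: [0.8, -1.0, -0.6]
finger_gap: 0.0258
time_s: 16.85
ee_pos: [0.6077, -0.1982, 0.1199]
eef_rot: [[0.184, 0.983, 0.0], [0.983, -0.184, -0.0], [-0.0, 0.0, -1.0]]
ft_force: [-0.3, 0.7, -1.6]
finger_gap: 0.0257
-10.63163070265461 [ 0.60765406 -0.19817627  0.11993014] 0.025719840754972915 [[-5.20272434 -0.00563075 -0.00637217]]
```

View pics/w6.png

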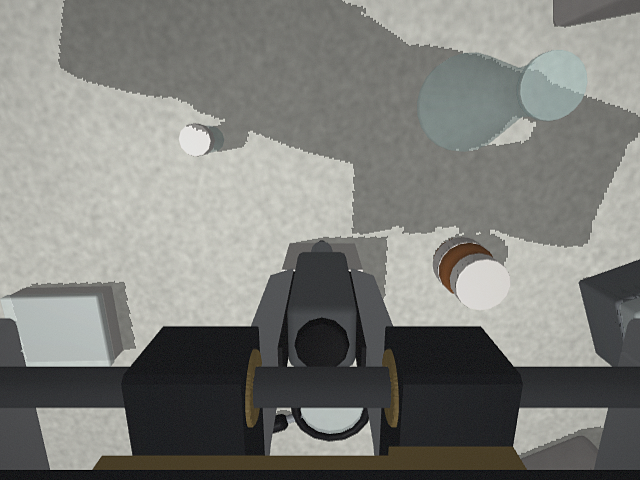

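View pics/s6.png

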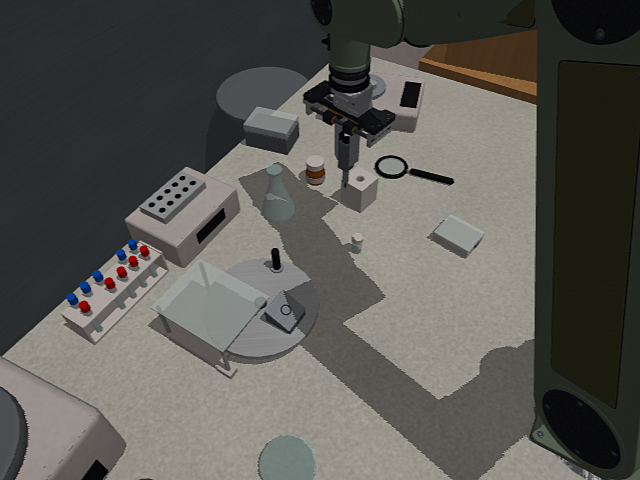

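```bash
python3 -m crank '{"slide":[[0,0,0.8],[0,0,1.5],[0,0,1.5],[0,0,1],[-0.5,0,0],[-0.7,0,0],[-0.4,0,0],[0,0,0]],"twist":[0,0,0,0,0,0,0,0],"gripper":[1.5,1.5,1.5,1.5,1.5,1.5,1.5,1.5]}' 6
python3 -m crank '{"slide":[[-0.4,0,0],[-0.4,0,0],[-0.4,0,0],[-0.4,0,0],[-0.4,0,0],[-0.2,0,0],[0,0,0],[0,0,0]],"twist":[0,0,0,0,0,0,0,0],"gripper":[1.5,1.5,1.5,1.5,1.5,1.5,1.5,1.5]}' 6
python3 - <<'E'
from h import *
o,_,_=snap("wrist","w7");print(o["ee_pos"],o["finger_gap"],o["ft_force"],intool(o,[.598,-.2493,.072]))
snap("side","s7");
im=cv2.imread("pics/s7.png");cv2.imwrite("pics/s7c.png",cv2.resize(im[70:230,290:450],None,fx=4,fy=4)[:600])
E
```

```text
time_s: 17.8
ee_pos: [0.6048, -0.216, 0.0726]
eef_rot: [[0.187, 0.982, 0.001], [0.982, -0.187, -0.001], [-0.0, 0.001, -1.0]]
ft_force: [0.1, -0.2, -1.3]
finger_gap: 0.0258
time_s: 18.6
ee_pos: [0.6001, -0.237, 0.0718]
eef_rot: [[0.186, 0.983, -0.0], [0.983, -0.186, -0.001], [-0.001, -0.0, -1.0]]
ft_force: [0.8, 1.6, -1.1]
finger_gap: 0.0258
[ 0.60012477 -0.23700209  0.07177395] 0.025790723659628426 [ 0.77611374  1.60045976 -1.08101493] [[-1.24786886  0.01986236 -0.0217437 ]]
```

View pics/w7.png

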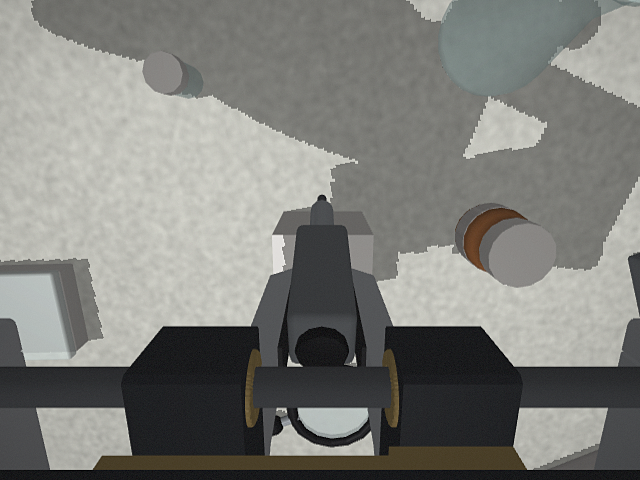

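View pics/s7c.png

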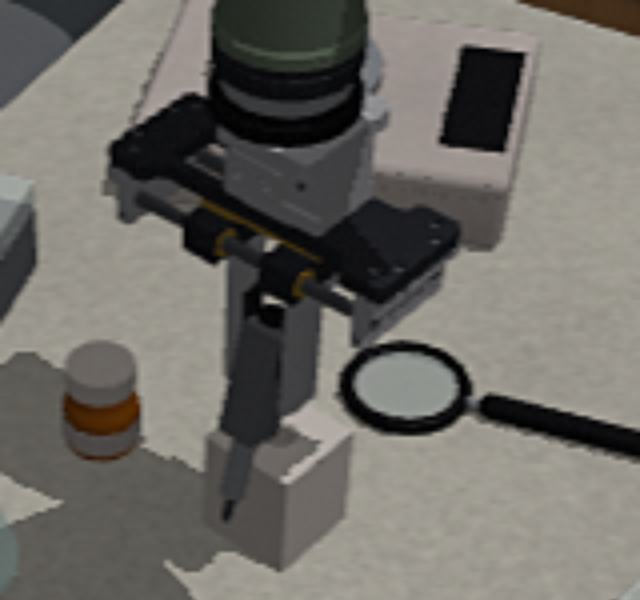

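```bash
cat > tilt.py <<'E'
from h import *
import sys
def tilt(f,r0=240,r1=315):
    c=get_calibration("wrist");K=c["mtx"];H=c["hand_eye"];d=np.load(f+"_d.npy");v,u=np.mgrid[:480,:640]
    P=np.stack([(u-K[0,2])/K[0,0]*d,(v-K[1,2])/K[1,1]*d,d],-1)@H[:3,:3].T+H[:3,3]
    def fit(m):
        p=P[m&(d>0)];
        for _ in range(4):
            c0=np.median(p,0) if _==0 else p.mean(0)
            n=np.linalg.svd(p-c0,full_matrices=False)[2][2];n*=np.sign(n[0]);p=p[abs((p-c0)@n)<.0015*(3-min(_,2))]
        return n,p.mean(0),len(p)
    n,c0,k=fit((v>r0)&(v<r1)&(abs(u-322)<16));a=np.degrees(np.arctan2(-n[2],n[0]));print("face n",n,c0,k,"tilt",a,"side lean",np.degrees(n[1]))
    # tip: farthest along axis
    ax=np.array([np.sin(np.radians(a)),0,np.cos(np.radians(a))])
    e=c0-n*.013  # point on the axis
    q=P[(d>0)&(abs(u-322)<14)&(v<r0+30)];rel=q-e;t=rel@ax;off=np.linalg.norm(rel-t[:,None]*ax,axis=1);t=t[off<.009];tt=np.sort(t)[-5:]
    print("axis pt at z",e,"tip t",tt, "tip end",e+ax*tt[-3])
    return a,e,ax
if __name__=="__main__": tilt(*([sys.argv[1]]+[int(x) for x in sys.argv[2:]]))
E
python3 tilt.py w7;python3 tilt.py w6 262 318
```

```text
face n [ 9.61410126e-01 -7.53159911e-04 -2.75118162e-01] [ 0.01834443  0.00017281 -0.06671588] 2286 tilt 15.969060643592718 side lean -0.04315288417433482
axis pt at z [ 0.0058461   0.0001826  -0.06313934] tip t [0.14346593 0.14355857 0.14357286 0.1435802  0.14367803] tip end [0.04534561 0.0001826  0.0748931 ]
face n [ 0.99987507  0.00161485 -0.01572367] [ 0.01400911  0.00017487 -0.06728932] 1535 tilt 0.9009382008384368 side lean 0.09252422699374584
axis pt at z [ 0.00101074  0.00015387 -0.06708491] tip t [0.18846874 0.18849859 0.18862834 0.18891346 0.18892656] tip end [0.00397667 0.00015387 0.12152011]
```

```bash
python3 -m crank '{"slide":[[-0.3,0,0],[-0.4,0,0],[-0.4,0,0],[-0.3,0,0],[0,0,0],[0,0,0]],"twist":[0,0,0,0,0,0],"gripper":[1.5,1.5,1.5,1.5,1.5,1.5]}' 6
python3 - <<'E'
from h import *
o,_,_=snap("wrist","w8");print(o["ee_pos"],o["finger_gap"],o["ft_force"],intool(o,[.598,-.2493,.072]))
E
python3 tilt.py w8 225 310
```

```text
time_s: 19.3
ee_pos: [0.5976, -0.251, 0.0719]
eef_rot: [[0.186, 0.983, -0.0], [0.983, -0.186, -0.001], [-0.001, -0.0, -1.0]]
ft_force: [0.6, 1.2, -1.0]
finger_gap: 0.0264
[ 0.59757297 -0.25101102  0.07194317] 0.026398245509685978 [ 0.63225555  1.19283311 -0.96389703] [[ 0.1760549   0.0101081  -0.00584029]]
face n [ 0.90618453 -0.00369504 -0.42286634] [ 0.02213417  0.00017038 -0.06507395] 2597 tilt 25.01586656700784 side lean -0.21171029431737834
axis pt at z [ 0.01035377  0.00021842 -0.05957669] tip t [0.1496384  0.14967317 0.15017415 0.15017787 0.1504326 ] tip end [0.0738578  0.00021842 0.07650974]
```

View pics/w8.png

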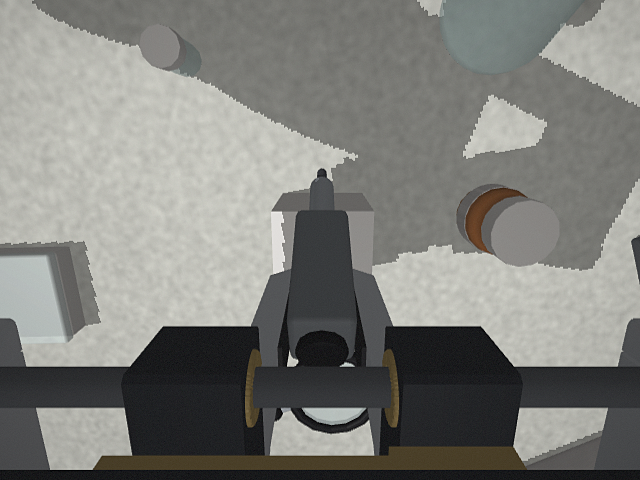

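```bash
python3 -m crank '{"slide":[[0,0,0],[0,0,0],[0,0,0],[0.3,0,0],[0.3,0,-0.5],[0,0,-1.5],[0,0,-2.5],[0,0,-2.5],[0,0,-2.5],[0,0,-2],[0,0,-1],[0,0,0]],"twist":[0,0,0,0,0,0,0,0,0,0,0,0],"gripper":[1.5,1.5,1.5,1.5,1.5,1.5,1.5,1.5,1.5,1.5,1.5,1.5]}' 30
python3 -m crank '{"slide":[[0,0,0],[0,0,0],[0,0,0],[0,0,0],[0,0,0],[0,0,0],[0,0,0],[0,0,0],[0,0,0],[0,0,0],[0,0,0],[0,0,0]],"twist":[0.06,0.11,0.13,0.13,0.13,0.13,0.13,0.13,0.13,0.13,0.13,0.06],"gripper":[1.5,1.5,1.5,1.5,1.5,1.5,1.5,1.5,1.5,1.5,1.5,1.5]}' 30
python3 -m crank '{"slide":[[0,0,0],[0,0,0],[0,0,0]],"twist":[0,0,0],"gripper":[1.5,1.5,1.5]}' 30
python3 - <<'E'
from h import *
o,im,_=snap("wrist","w9");y=o["eef_rot"][:,1];print(np.degrees(np.arctan2(y[1],y[0])),o["ee_pos"],o["joint_vel"],o["ft_force"],o["finger_gap"])
cv2.imwrite("pics/w9c.png",cv2.resize(im[120:320,270:370],None,fx=3,fy=3,interpolation=2))
snap("side","s9");snap("scene","c9")
E
python3 tilt.py w9 225 310
```

```text
time_s: 20.55
ee_pos: [0.6003, -0.2452, 0.2]
eef_rot: [[0.186, 0.983, 0.005], [0.983, -0.186, -0.003], [-0.002, 0.005, -1.0]]
ft_force: [-0.1, 0.6, -2.3]
finger_gap: 0.0256
time_s: 21.75
ee_pos: [0.5979, -0.2439, 0.195]
eef_rot: [[1.0, -0.02, -0.003], [-0.02, -1.0, 0.002], [-0.003, -0.002, -1.0]]
ft_force: [0.7, -0.0, -2.0]
finger_gap: 0.026
time_s: 22.05
ee_pos: [0.5985, -0.2443, 0.1962]
eef_rot: [[1.0, -0.015, -0.001], [-0.015, -1.0, 0.001], [-0.001, -0.001, -1.0]]
ft_force: [-0.3, -0.6, -1.4]
finger_gap: 0.0256
-90.87643027798367 [ 0.59852521 -0.24425189  0.19615825] [ 0.00060399 -0.00322259 -0.00542081 -0.00173781 -0.00022632  0.00386634] [-0.3228761  -0.5776509  -1.42988491] 0.025644631157046797
face n [ 9.07017262e-01 -7.43616816e-04 -4.21092785e-01] [ 0.02176518 -0.00015818 -0.06508923] 2594 tilt 24.90360617993757 side lean -0.042606105132252034
axis pt at z [ 0.00997396 -0.00014851 -0.05961502] tip t [0.25409806 0.25481349 0.25535573 0.25561811 0.25630208] tip end [ 1.17502444e-01 -1.48508299e-04  1.71997098e-01]
```

View pics/w9c.png

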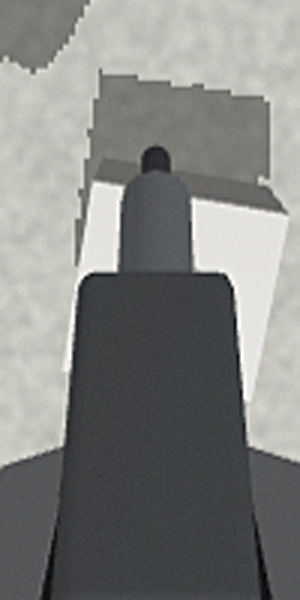

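View pics/s9.png

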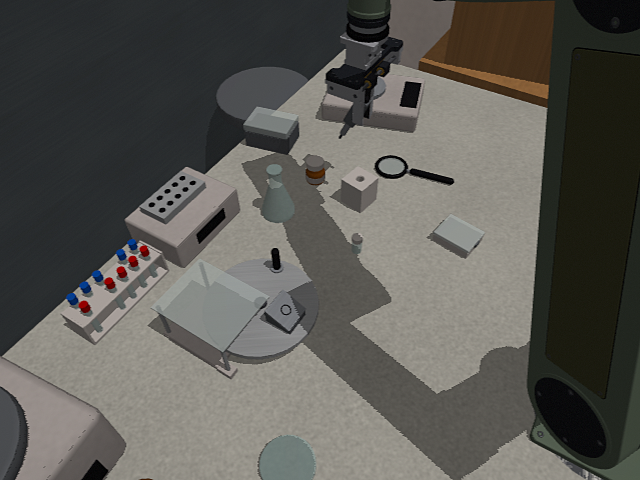

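```bash
python3 - <<'E'
from h import *
c=get_calibration("wrist");K=c["mtx"];H=c["hand_eye"];d=np.load("w9_d.npy")
for r in range(166,216,4):
    z=d[r,322];p=H[:3,:3]@np.array([(322-K[0,2])/K[0,0]*z,(r-K[1,2])/K[1,1]*z,z])+H[:3,3];print(r,np.round(p*1000,1),np.load("w9.npy")[r,322])
E
```

```text
166 [4.050e+01 1.000e-01 1.967e+02] [117 122 123]
170 [52.7 -0.1 25.1] [47 44 42]
174 [50.6 -0.1 21.2] [49 47 46]
178 [49.6 -0.1  8.9] [91 89 87]
182 [47.8 -0.1  4.2] [89 87 85]
186 [46.  -0.1  0.9] [91 87 86]
190 [44.1 -0.1 -2. ] [91 90 86]
194 [42.6 -0.1 -6.4] [90 88 86]
198 [40.9 -0.1 -9.7] [91 90 86]
202 [ 39.4  -0.1 -13.8] [91 89 86]
206 [ 37.7  -0.1 -16.3] [92 89 87]
210 [ 36.3  -0.1 -19.9] [81 78 76]
214 [ 37.1  -0.1 -33.7] [66 65 63]
```

```bash
python3 -m crank '{"slide":[[-0.5,-1.5,0],[-1.1,-3.2,0],[-1.3,-4.0,0],[-1.3,-4.0,0],[-1.3,-4.0,0],[-1.3,-4.0,0],[-1.3,-4.0,0],[-1.3,-4.0,0],[-1.1,-3.5,0],[-1.0,-3.0,0],[-0.6,-2.0,0],[0,0,0]],"twist":[0,0,0,0,0,0,0,0,0,0,0,0],"gripper":[1.5,1.5,1.5,1.5,1.5,1.5,1.5,1.5,1.5,1.5,1.5,1.5]}' 30
python3 -m crank '{"slide":[[0,0,0.5],[0,0,1.5],[0,0,1.7],[0,0,1.7],[0,0,1],[0,0,0.5],[0,0,0],[0,0,0],[0,0,0]],"twist":[0,0,0,0,0,0,0,0,0],"gripper":[1.5,1.5,1.5,1.5,1.5,1.5,1.5,1.5,1.5]}' 30
python3 - <<'E'
from h import *
o,im,_=snap("wrist","w10");print(o["ee_pos"],o["eef_rot"],o["joint_vel"],o["ft_force"],o["finger_gap"])
snap("side","s10");snap("scene","c10")
im=cv2.imread("pics/s10.png");cv2.imwrite("pics/s10c.png",cv2.resize(im[210:360,200:360],None,fx=4,fy=4))
T=np.array([.0502,0,.027]);t=o["ee_pos"]+o["eef_rot"]@T;print("tip",t)
E
python3 tilt.py w10 225 310
```

```text
time_s: 23.4
ee_pos: [0.4822, 0.1324, 0.1971]
eef_rot: [[1.0, -0.011, -0.0], [-0.011, -1.0, 0.001], [-0.0, -0.001, -1.0]]
ft_force: [-0.7, -0.2, -1.0]
finger_gap: 0.0258
time_s: 24.3
ee_pos: [0.4848, 0.1294, 0.1288]
eef_rot: [[1.0, -0.016, 0.002], [-0.016, -1.0, 0.0], [0.002, -0.0, -1.0]]
ft_force: [-0.2, -0.2, -1.2]
finger_gap: 0.0257
[0.48479993 0.12944759 0.12883391] [[ 9.99865218e-01 -1.63003591e-02  1.96060702e-03]
 [-1.63006713e-02 -9.99867125e-01  1.43371123e-04]
 [ 1.95800950e-03 -1.75311010e-04 -9.99998068e-01]] [ 2.30192380e-03 -2.32971347e-03  1.13904932e-03  4.50611262e-05
  1.31334366e-03 -8.96459719e-05] [-0.19381107 -0.16512943 -1.24411446] 0.025692817649941163
tip [0.5350461  0.12863316 0.10193225]
face n [ 9.06220390e-01  7.62356635e-05 -4.22805627e-01] [ 0.02174185 -0.00015672 -0.06516903] 2595 tilt 25.01184569487044 side lean 0.004367981767862171
axis pt at z [ 0.00996099 -0.00015771 -0.05967255] tip t [0.12731189 0.12735115 0.12751619 0.12752512 0.1276494 ] tip end [ 0.06387555 -0.00015771  0.05588521]
```

View pics/w10.png

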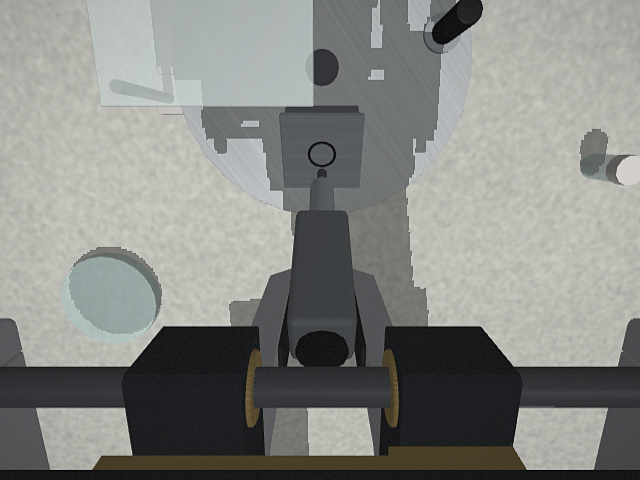

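View pics/s10c.png

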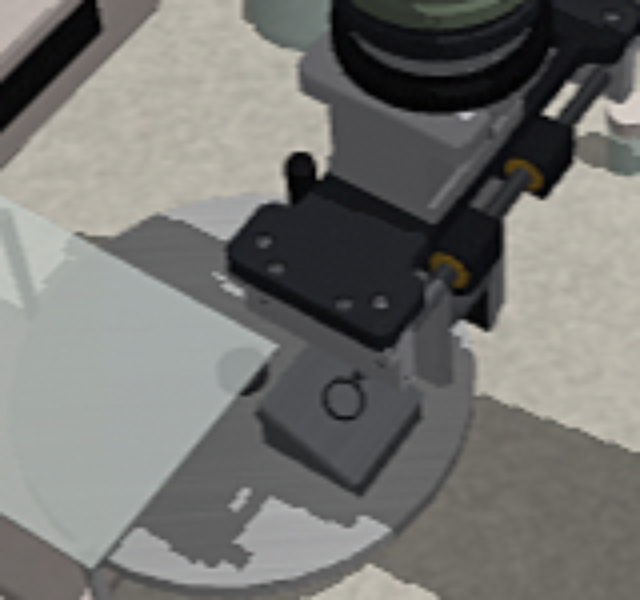

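```bash
cat > rel.py <<'E'
from ring import *
import sys
f=sys.argv[1];x,y=int(sys.argv[2]),int(sys.argv[3])
c=get_calibration("wrist");K=c["mtx"];H=c["hand_eye"];d=np.load(f+"_d.npy");v,u=np.mgrid[:480,:640];im=np.load(f+".npy")
P=np.stack([(u-K[0,2])/K[0,0]*d,(v-K[1,2])/K[1,1]*d,d],-1)@H[:3,:3].T+H[:3,3]
b=ringpx(im,(x,y),22);print("ring px",b)
if b is None: b=(x,y)
# coupon face: points near ring, away from the probe
m=(abs(u-b[0])<36)&(v>b[1]-38)&(v<b[1]+25)&~((abs(u-322)<18)&(v>b[1]+8))&(d>0)
p=P[m]
for i in range(5):
    c0=np.median(p,0) if i==0 else p.mean(0);n=np.linalg.svd(p-c0,full_matrices=False)[2][2];n*=-np.sign(n[2]);p=p[abs((p-c0)@n)<(.006,.004,.003,.002,.002)[i]]
r=H[:3,:3]@np.array([(b[0]-K[0,2])/K[0,0],(b[1]-K[1,2])/K[1,1],1]);o0=H[:3,3]
S=o0+r*(((c0-o0)@n)/(r@n))
print("n tool",n,len(p),"lean",np.degrees(np.arccos(-n[2])),"az off tool -x",np.degrees(np.arctan2(n[1],-n[0])))
o=get_obs();print("S tool mm",S*1000,"world",o["ee_pos"]+o["eef_rot"]@S)
T=np.array([.0502,-.0001,.027]);D=S-T;print("tip->S mm",D*1000,"height over face",-(D@n)*1000)
E
python3 rel.py w10 322 154
```

```text
ring px (np.float64(321.5), np.float64(154.0), array([  8,  10,  28,  25, 146], dtype=int32))
n tool [-4.20974123e-01 -4.45004324e-04 -9.07072538e-01] 3880 lean 24.896118101018462 az off tool -x -0.06056633581889013
S tool mm [60.80711747 -0.43641248 55.66933076] world [0.54532596 0.12901201 0.07295077]
tip->S mm [10.60711747 -0.33641248 28.66933076] height over face 30.470334891164615
```

```bash
python3 -m crank '{"slide":[[-0.22,-0.03,0.1],[0,0,0],[0.17,0,0.36],[0.17,0,0.36],[0.17,0,0.36],[0.17,0,0.36],[0.17,0,0.36],[0.17,0,0.36],[0.13,0,0.27],[0,0,0],[0,0,0],[0,0,0]],"twist":[0,0,0,0,0,0,0,0,0,0,0,0],"gripper":[1.5,1.5,1.5,1.5,1.5,1.5,1.5,1.5,1.5,1.5,1.5,1.5]}' 30
python3 - <<'E'
from h import *
o,im,_=snap("wrist","w11");print(o["ee_pos"],o["joint_vel"],o["ft_force"],o["finger_gap"])
cv2.imwrite("pics/w11c.png",cv2.resize(im[120:270,260:385],None,fx=4,fy=4,interpolation=2))
E
python3 rel.py w11 322 167; python3 tilt.py w11 225 310
```

```text
time_s: 25.65
ee_pos: [0.493, 0.1296, 0.1027]
eef_rot: [[1.0, -0.016, -0.0], [-0.016, -1.0, -0.0], [-0.0, 0.0, -1.0]]
ft_force: [-1.0, -1.0, -0.0]
finger_gap: 0.0261
[0.49302932 0.12960438 0.10268075] [-0.00156975 -0.00205035  0.00352429 -0.00095005 -0.00061321 -0.00093942] [-1.0419486  -1.03068992 -0.0023017 ] 0.02606668117371296
ring px (np.float64(322.0), np.float64(167.5), array([  7,  11,  31,  24, 148], dtype=int32))
n tool [-4.23140493e-01 -9.02844446e-04 -9.06063634e-01] 3806 lean 25.03308022334353 az off tool -x -0.12225040778177246
S tool mm [53.88225322 -0.1054575  28.85115637] world [0.54689973 0.12885511 0.07381616]
tip->S mm [ 3.68225322 -0.0054575   1.85115637] height over face 3.235370985285828
face n [ 0.90693969 -0.00107397 -0.42125911] [ 0.02174231 -0.00015922 -0.06511048] 2596 tilt 24.914121500111285 side lean -0.06153415843354242
axis pt at z [ 0.00995209 -0.00014526 -0.05963411] tip t [0.09993848 0.10015435 0.10018695 0.10023511 0.10057757] tip end [ 0.05215678 -0.00014526  0.03122945]
```

View pics/w11c.png

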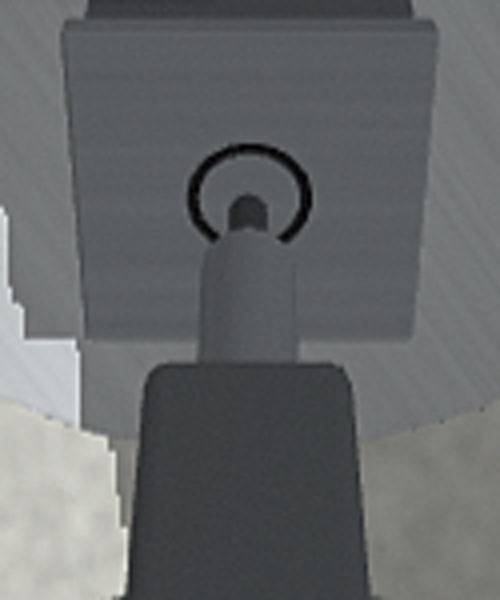

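```bash
python3 -m crank '{"slide":[[0.1,0,0.12],[0.06,0,0.14],[0.06,0,0.14],[0.06,0,0.14],[0,0,0],[0,0,0],[0,0,0]],"twist":[0,0,0,0,0,0,0],"gripper":[1.5,1.5,1.5,1.5,1.5,1.5,1.5]}' 30
python3 - <<'E'
from h import *
o,im,_=snap("wrist","w12");print(o["ee_pos"],o["joint_vel"],o["ft_force"],o["finger_gap"])
cv2.imwrite("pics/w12c.png",cv2.resize(im[120:270,260:385],None,fx=4,fy=4,interpolation=2))
E
python3 tilt.py w12 225 310;python3 rel.py w12 322 169
```

```text
time_s: 26.4
ee_pos: [0.4959, 0.1296, 0.0972]
eef_rot: [[1.0, -0.016, -0.0], [-0.016, -1.0, 0.0], [-0.0, -0.0, -1.0]]
ft_force: [-2.9, 0.8, 1.1]
finger_gap: 0.0258
[0.49591879 0.12957332 0.09720238] [ 0.00135275  0.00138804 -0.00026218 -0.00057743 -0.00178085  0.00184062] [-2.90789777  0.82732011  1.11849647] 0.025767767527753793
face n [ 9.06867756e-01  6.37393097e-05 -4.21415317e-01] [ 0.02174357 -0.00016038 -0.06506028] 2593 tilt 24.923974722605987 side lean 0.003651993434613454
axis pt at z [ 0.00995429 -0.00016121 -0.05958188] tip t [0.09381473 0.0938211  0.09387244 0.09405272 0.0940941 ] tip end [ 0.04951357 -0.00016121  0.02554801]
ring px (np.float64(322.0), np.float64(172.5), array([  7,  14,  31,  24, 137], dtype=int32))
n tool [-4.22467170e-01 -1.25441213e-04 -9.06378218e-01] 3800 lean 24.990449665417387 az off tool -x -0.017012568979842366
S tool mm [51.31013476 -0.10806963 23.22631655] world [0.54721473 0.12887213 0.07394769]
tip->S mm [ 1.11013476 -0.00806963 -3.77368345] height over face -2.9513900065329195
```

View pics/w12c.png

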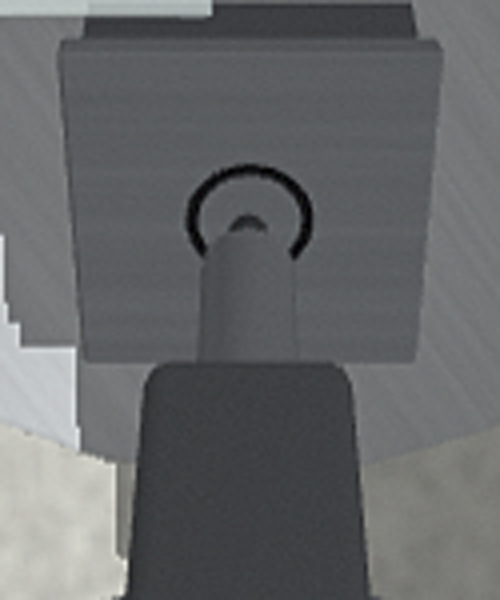

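```bash
python3 -m crank '{"slide":[[0.06,0,0.14],[0.06,0,0.14],[0,0,0],[0,0,0],[0,0,0],[0,0,0],[0,0,0]],"twist":[0,0,0,0,0,0,0],"gripper":[1.5,1.5,1.5,1.5,1.5,1.5,1.5]}' 30
python3 - <<'E'
from h import *
o,im,_=snap("wrist","w13");print(o["ee_pos"],o["joint_vel"],o["ft_force"],o["finger_gap"])
cv2.imwrite("pics/w13c.png",cv2.resize(im[120:270,260:385],None,fx=4,fy=4,interpolation=2))
_,im,_=snap("side","s13");cv2.imwrite("pics/s13c.png",cv2.resize(im[210:360,200:360],None,fx=4,fy=4))
_,im,_=snap("scene","c13")
F=[]
for i in range(6): get_image("side");F.append(get_obs()["ft_force"])
print(np.mean(F,0),get_obs()["ee_pos"])
E
python3 tilt.py w13 225 310;python3 rel.py w13 322 174
```

```text
time_s: 27.15
ee_pos: [0.4972, 0.1296, 0.0944]
eef_rot: [[1.0, -0.016, -0.0], [-0.016, -1.0, 0.0], [-0.0, -0.0, -1.0]]
ft_force: [-2.2, -0.7, 2.0]
finger_gap: 0.026
[0.49719104 0.12956778 0.09438287] [-3.68392293e-04  1.64324106e-06  9.26124854e-04 -1.53274346e-03
 -2.80583877e-03 -1.32839712e-03] [-2.19099351 -0.6761291   1.98749697] 0.026041937981209455
[-2.41729108  0.12640681  2.08699772] [0.49722588 0.12957327 0.09438677]
face n [ 0.90654675 -0.00119042 -0.42210374] [ 0.02174053 -0.00016696 -0.06507006] 2589 tilt 24.967495904230137 side lean -0.0682058553813407
axis pt at z [ 0.00995542 -0.00015149 -0.05958272] tip t [0.0905979  0.09061263 0.09062426 0.09076612 0.09119446] tip end [ 0.04820829 -0.00015149  0.02257247]
ring px (np.float64(322.0), np.float64(175.0), array([  7,  12,  31,  23, 131], dtype=int32))
n tool [-4.23460937e-01 -2.76736906e-04 -9.05914322e-01] 3715 lean 25.053290289892765 az off tool -x -0.03744348799009014
S tool mm [50.07354073 -0.1094839  20.39036164] world [0.5472961  0.12887371 0.07399994]
tip->S mm [-0.12645927 -0.0094839  -6.60963836] height over face -6.041319237566708
```

View pics/w13c.png

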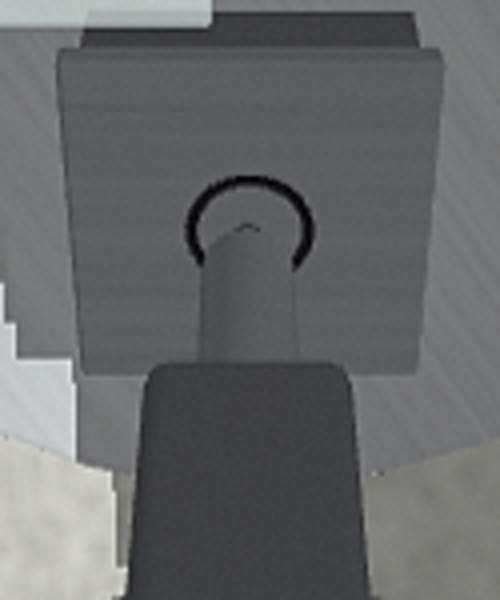

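View pics/s13c.png

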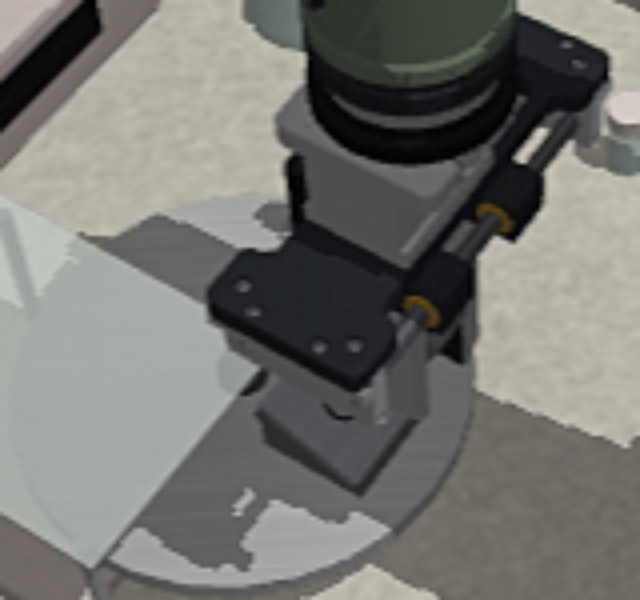

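View pics/c13.png

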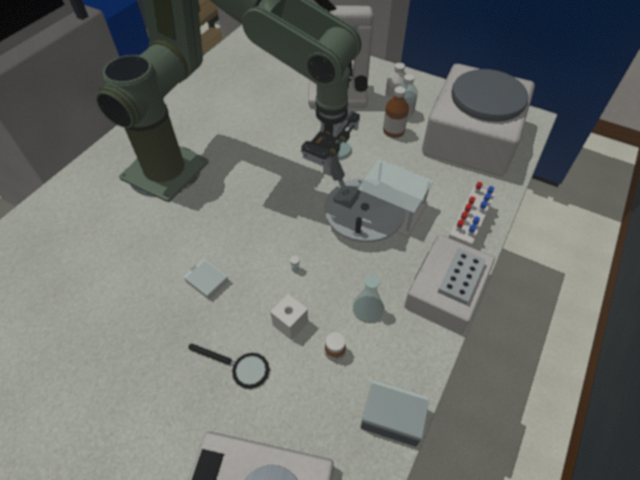

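```bash
python3 -c "
from cell import *
print(sign_off(),get_obs()['time_s'])"
```

```text
the job is handed in; nothing more can be done
the job is handed in; nothing more can be done
```

I turned the turntable to its stop, took the probe out of its stand and pressed its tip square onto the coupon inside the ring. I handed the job in at about 27.5 s, with the gripper still holding the probe there.

- **Turntable:** I gripped the peg lightly and swept it anticlockwise until it stopped. At the stop the fingers were forced open against the 6 N grip, with about 12 N at the wrist. Later pictures show the coupon out in the open and the turntable has not moved since.
- **Tilting the probe:** The tool can only point straight down. I held the probe lightly, pushed its neck against the outer edge of the stand until it leaned, then gripped it at 30 N.
- **Last checks:**

| Check | Reading |
|---|---|
| Probe lean | 25.0° |
| Coupon face lean | 25.05° |
| Direction of lean, probe against face | within about 0.1° |
| Press, worked out from depth images | about 6 mm of the 12 mm travel |
| Change in wrist vertical force | about 3.3 N, which fits the spring |
| Tip position | inside the ring, about 1–2 mm down the slope from its centre |
| Arm | still |

- **Disagreements:**
  - The fingers really end about 34 mm short of the reported TCP. My first try at the peg closed above it and touched nothing, so I allowed for this from then on.
  - One wrist picture, taken before the arm had settled, put the ring about 6 mm off, so I ignored it.
- **Weakest check:** The probe's neck hides the tip in the last wrist picture, so the press depth comes from geometry and force, not from seeing the tip.
- **Other things:** In the last scene picture the other things look unmoved; I checked them only by eye.

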